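# Raise the pistons to the gauge height and take a test reading

## Robot

A 6-joint arm with a two-finger parallel gripper is mounted at the origin on the work surface. World frame = base frame: x ahead of the robot, y to its left, z up, the work surface at z = 0. Lengths are in m, angles in rad, forces in N, time in s.
With the tool pointing down it reaches from about 0.35 to 0.85 m from the base axis. Payload 8.1 kg.
Tool frame: the origin (TCP) lies between the finger pads; the fingertips stand 11 mm ahead of it and the grasp point (between the pads) lies 8 mm behind it (tips_ahead is the z of the fingertips in the tool frame, in m); z points along the fingers, y is the line along which they close (so a half turn about z gives the same grasp; the last joint's range is limited). The gripper opens to 93 mm and grips with 3 to 60 N. Pads are 15 mm wide; open, the fingers measure 128 mm over their backs; the gripper's body (75 mm by 188 mm) begins 65 mm behind the grasp point.
Start: joints at [-1.34, 0.13, 1.488, -0, 1.523, -0.085], TCP at [0.186, -0.57, 0.23] pointing down, gripper open.
Joint ranges: [-2.96, 2.96], [-0.89, 2.26], [0.02, 2.5], [-1.34, 4.48], [0, 2.73], [-2.66, 2.66]. Speed limits (rad/s): [2.39, 2.39, 2.79, 3.14, 3.14, 3.14].

## Interface

Orientations are given as a rotation vector (axis times angle).
In Python, from plant import read_state, read_camera, close_job, tips_ahead gives the robot as it stands. The module is installed in compiled form; this text tells all that it offers.
- The arm moves only by the tool move_arm, never from a script. Its argument "plan" is a list of rows, each a list of 7 numbers: the turn, a rotation vector about the tool's x, y, z in units of 6 degrees (1.0 is 6 degrees), then the shift along the tool's x, y, z in units of 25 mm (1.0 is 25 mm), then the finger opening in mm, from 0 to 93. A call has exactly 10 rows; each row shifts and turns the commanded pose from where the row before left it, along the tool's axes as they then stand; what a row does not reach is not made up. A row lasts 1/10 s, in which the tool goes at most 50 mm and 8.59 degrees, less where a joint would pass 70% of its speed; a pose out of reach is approached as far as the arm can. A call is refused whole if a number of a shift passes 1 or a number of a turn 1, either way. A call with a gripper value outside its range is refused whole. The fingers move at their own pace and stop on an object; "force" is the grip in N (left out, the last holds). Time passes only in rows, so rows that do not move let the fingers close, or fill a call up. It gives the time, the measured TCP pose, the force, the opening and the grip force at its end, in the units of the state.
- read_state(): the state, without advancing time (a new reading comes with each control period).
- read_camera(name): name is "scene" or "top"; returns a dict with "frame" (480x640x3 uint8, red, green, blue), "z_map" (480x640 float32, m along the optical axis (not along the pixel's ray), 0 where there is no reading), "fx", "fy", "cx", "cy" (pixels), "rvec" (rotation vector, rad) and "tvec" (3), from world to camera coordinates, as OpenCV has them. Camera axes: x right, y down, z forward; pixel columns grow to the right and rows downward; lengths in m; the calibration is good to about 2 mm. A picture is of the moment at which its call begins.
- close_job(): hands the job in; it is judged then, once.
The state is a dict: "t": time; "q": joint angles; "dq": joint speeds; "joint_torque": joint torques, N m; "tool_pos": TCP position; "orientation": TCP orientation; "force": force on the tool from outside, world axes, zero at the start; "wrist_torque": the same for the moment, N m; "opening": finger opening in m; "gripper_force": force on a finger pad.
Only numpy, scipy, OpenCV 4.12 (cv2) and the standard library are available. Lean on these libraries where they do the work, as an engineer would, in place of code of your own. Each camera call takes 0.05 s, during which the arm holds its last target. There are 200 camera calls.

## Task

Stand every piston on the table upright in the tray of the screw lift, then fit the loose crank on the lift's square shaft and wind the tray up (clockwise) until its brass tongue is level with the cursor already set on the scale post. Take the crank off and stand it back on its cork mat, and only then press the white test button on the grey logger fully down and let it go. Leave the cursor and the other parts on the bench alone.

Things in the scene. Friction and masses are not known exactly. Their poses are not given: they have to be found in the camera images.
- piston0: bare aluminium piston with three dark ring grooves near its crown, a plain cylinder 50 mm across and 48 mm tall, about 160 g, standing on the table; origin at the centre of its underside, z up its axis. Two or three of the four pistons are present (None if absent)
- piston1: bare aluminium piston with three dark ring grooves near its crown, a plain cylinder 50 mm across and 48 mm tall, about 160 g, standing on the table; origin at the centre of its underside, z up its axis. Two or three of the four pistons are present (None if absent)
- piston2: bare aluminium piston with three dark ring grooves near its crown, a plain cylinder 50 mm across and 48 mm tall, about 160 g, standing on the table; origin at the centre of its underside, z up its axis. Two or three of the four pistons are present (None if absent)
- piston3: bare aluminium piston with three dark ring grooves near its crown, a plain cylinder 50 mm across and 48 mm tall, about 160 g, standing on the table; origin at the centre of its underside, z up its axis. Two or three of the four pistons are present (None if absent)
- tray_in (a point): centre of the inner floor of the lift's aluminium tray (inside 140 mm along its x, 240 mm along its y, floor 5 mm thick, rim 13 mm above the floor); axes turn with the lift: z up, -y towards the drive shaft, +y towards the scale post. The floor starts 40 to 48 mm above the table. The tray moves straight up and down with the screw and does not sink by itself
- tray_pointer (a point): level index of the tray: top face of the small brass tongue on the tray's +y end, at its outer edge, the same height as the tray floor
- cursor_mark (a point): top edge of the dark cursor on the scale post at the tray's +y end, already set by friction: the height to wind to, 28 to 42 mm above the tray's lowest position. It is level when the tongue's top and the cursor's top are at one height. Do not shift the cursor
- shaft_top (a point): top centre of the lift's upright 14 mm square steel drive shaft, which stands 34 mm out of a 50 mm square grey column, top 124 mm above the table, 185 mm from the tray's centre on its -y side. Its x and y axes are square to the flats and turn with it. Clockwise from above raises the tray 10 mm a turn (0 to 60 mm; starts at 0 to 8); takes about 0.1 N m, holds itself
- crank: loose 0.43 kg crank standing on its hub on the mat: dark steel hub 34 mm square, 48 mm tall, square socket 19 mm wide, 30 mm deep in its underside (sides along x, y; fits the shaft at any quarter turn, 2.5 mm play a side); 14 mm wide arm 22 to 32 mm up, along +x to the handle, along -x to a 28 mm ball. Weight centred at the hub. Origin: centre of the hub's underside; 94 mm up when fully on
- crank_socket (a point): centre of the socket's inner end, 30 mm above the crank's origin; touches the shaft top when the crank is fully on
- crank_handle (a point): point on the axis of the crank's black upright handle, 60 mm from the hub axis and 78 mm above the crank's underside. The handle is a 22 mm round, 60 mm long sleeve (from 33 to 93 mm above the crank's underside) that spins freely about its own axis, so it can be held without turning the hand
- mat: fixed brown cork mat 130 x 130 mm, 3 mm thick, the crank's place; origin at the centre of its underside
- button (a joint): the white test button's travel: 0 up, 0.006 m fully down; about 5 N takes it fully down, a spring returns it
- button_top (a point): centre of the top of the white test button (28 mm across) on the small grey logger box (100 x 80 x 45 mm); pressed straight down
- liner0: standing rust-brown cylinder liner, 80 mm across, 100 mm tall, a bystander; origin at the centre of its underside
- liner1: another such liner, a bystander
- valve: engine valve lying on the table, about 95 mm long and 28 mm high, a bystander; origin under its middle
- conrod: connecting rod lying flat, about 145 mm long and 18 mm high, a bystander; origin under its middle
Not all that is in view belongs to the job. Leave any orange look-alike of the piston3 alone.

How it is judged:
On the way, in this order (a step that is already met when the one before it is completed fails the run):
1. every piston stands upright in the tray, which is still down (x of piston0 in the frame of tray_in between -0.06 and 0.06 m and y of piston0 in the frame of tray_in between -0.11 and 0.11 m and z of piston0 in the frame of tray_in between -0.005 and 0.006 m and angle between each of piston0, piston1, piston2, piston3's own z axis and vertical below 0.12 rad and x of piston1 in the frame of tray_in between -0.06 and 0.06 m and y of piston1 in the frame of tray_in between -0.11 and 0.11 m and z of piston1 in the frame of tray_in between -0.005 and 0.006 m and x of piston2 in the frame of tray_in between -0.06 and 0.06 m and y of piston2 in the frame of tray_in between -0.11 and 0.11 m and z of piston2 in the frame of tray_in between -0.005 and 0.006 m and x of piston3 in the frame of tray_in between -0.06 and 0.06 m and y of piston3 in the frame of tray_in between -0.11 and 0.11 m and z of piston3 in the frame of tray_in between -0.005 and 0.006 m and linear speed of each of piston0, piston1, piston2, piston3 below 0.03 m/s and z of tray_pointer in the frame of cursor_mark below -0.012 m), for 0.3 s.
2. the crank is fully on the shaft, the tray still down (distance between crank_socket and shaft_top below 0.007 m and angle between crank's own z axis and vertical below 0.2 rad and z of tray_pointer in the frame of cursor_mark below -0.012 m), for 0.2 s.
3. with the crank on the shaft, the tongue is level with the cursor (within 4 mm), pistons in the tray (distance between crank_socket and shaft_top below 0.007 m and angle between crank's own z axis and vertical below 0.2 rad and z of tray_pointer in the frame of cursor_mark between -0.004 and 0.004 m and x of piston0 in the frame of tray_in between -0.06 and 0.06 m and y of piston0 in the frame of tray_in between -0.11 and 0.11 m and z of piston0 in the frame of tray_in between -0.005 and 0.006 m and angle between each of piston0, piston1, piston2, piston3's own z axis and vertical below 0.12 rad and x of piston1 in the frame of tray_in between -0.06 and 0.06 m and y of piston1 in the frame of tray_in between -0.11 and 0.11 m and z of piston1 in the frame of tray_in between -0.005 and 0.006 m and x of piston2 in the frame of tray_in between -0.06 and 0.06 m and y of piston2 in the frame of tray_in between -0.11 and 0.11 m and z of piston2 in the frame of tray_in between -0.005 and 0.006 m and x of piston3 in the frame of tray_in between -0.06 and 0.06 m and y of piston3 in the frame of tray_in between -0.11 and 0.11 m and z of piston3 in the frame of tray_in between -0.005 and 0.006 m), for 0.4 s.
4. the crank stands on its mat again, the tongue still level (x of crank in the frame of mat between -0.065 and 0.065 m and y of crank in the frame of mat between -0.065 and 0.065 m and z of crank in the frame of mat between -0.002 and 0.008 m and angle between crank's own z axis and vertical below 0.1 rad and linear speed of crank below 0.03 m/s and z of tray_pointer in the frame of cursor_mark between -0.004 and 0.004 m), for 0.2 s.
5. the test button is fully down (all of step 4 and value of joint button above 0.005 m), for 0.05 s.
At the end, for the whole second after the job is handed in: All pistons present stand upright at rest inside the tray, the tongue is level with the cursor within 4 mm, the crank stands upright on its mat (hub centre over the mat), and the button, having been pressed fully, is up again (all of step 4 and x of piston0 in the frame of tray_in between -0.06 and 0.06 m and y of piston0 in the frame of tray_in between -0.11 and 0.11 m and z of piston0 in the frame of tray_in between -0.005 and 0.006 m and angle between each of piston0, piston1, piston2, piston3's own z axis and vertical below 0.12 rad and x of piston1 in the frame of tray_in between -0.06 and 0.06 m and y of piston1 in the frame of tray_in between -0.11 and 0.11 m and z of piston1 in the frame of tray_in between -0.005 and 0.006 m and x of piston2 in the frame of tray_in between -0.06 and 0.06 m and y of piston2 in the frame of tray_in between -0.11 and 0.11 m and z of piston2 in the frame of tray_in between -0.005 and 0.006 m and x of piston3 in the frame of tray_in between -0.06 and 0.06 m and y of piston3 in the frame of tray_in between -0.11 and 0.11 m and z of piston3 in the frame of tray_in between -0.005 and 0.006 m and linear speed of each of piston0, piston1, piston2, piston3 below 0.03 m/s and value of joint button below 0.0012 m); the robot touches nothing.
It fails at once if the test button is pressed while the tray is not level with the cursor or the crank is off its mat (value of joint button above 0.004 m and not (z of tray_pointer in the frame of cursor_mark between -0.004 and 0.004 m and x of crank in the frame of mat between -0.065 and 0.065 m and y of crank in the frame of mat between -0.065 and 0.065 m)).
It fails at once if the cursor is shifted on its post by more than 4 mm (distance of cursor_mark from where it was at the start of the episode above 0.004 m).
It fails at once if a bystander (liner, valve, connecting rod) is moved more than 50 mm or a liner is tipped (distance of any of liner0, liner1, valve, conrod from where it was at the start of the episode above 0.05 m or angle between any of liner0, liner1's own z axis and vertical above 0.5 rad).
Of piston0, piston1, piston2, piston3 only 2 to 3 are there at a start; the rules pass over those that are not, and their reading is None.
At some moment in a run one of piston0, piston1, piston2, piston3 may be knocked a few centimetres aside while the robot is not near it.
It also fails if it takes over 210 s, if anything falls off the work surface, if the arm or the gripper's body presses on something with over 40 N, if the wrist force passes 120 N, or if a joint passes its speed limit or range.

## Working session

There is one attempt and no reset: what is moved stays moved. The work goes in short steps, Python scripts to look and compute and a tool call to move; the robot and the scene stay as the last step left them, time stands still between calls to the robot, and variables do not carry over. Pictures are saved under pics/ and viewed, at most 14 in all, crops included, and the job is handed in when it is done.

Besides the shell and the picture viewer there is one more tool, called after "Emit:" as name(argument=value, ...) on one line, values as JSON. move_arm: Moves the arm, as the interface text tells. Its arguments: {"type":"object","properties":{"plan":{"type":"array","items":{"type":"array","items":{"type":"number"}}},"force":{"type":"number"}},"required":["plan"]}

```bash
mkdir -p pics; cat > h.py <<'E'
import numpy as np, cv2
from plant import read_state, read_camera, close_job, tips_ahead
def cam(n):
    c=read_camera(n); R=cv2.Rodrigues(np.array(c['rvec'],float))[0]; c['R']=R; c['t']=np.array(c['tvec'],float).ravel(); return c
def pts(c):
    v,u=np.mgrid[0:480,0:640]; z=c['z_map']
    P=np.stack([(u-c['cx'])/c['fx']*z,(v-c['cy'])/c['fy']*z,z],-1)
    return (P-c['t'])@c['R']
def ray(c,u,v,h):
    d=c['R'].T@np.array([(u-c['cx'])/c['fx'],(v-c['cy'])/c['fy'],1.]); o=-c['R'].T@c['t']
    return o+d*(h-o[2])/d[2]
def proj(c,p):
    q=c['R']@np.array(p)+c['t']; return c['fx']*q[0]/q[2]+c['cx'],c['fy']*q[1]/q[2]+c['cy']
def save(c,n,box=None,s=1):
    f=c['frame'][...,::-1]
    if box: f=f[box[1]:box[3],box[0]:box[2]]
    cv2.imwrite('pics/'+n,cv2.resize(f,None,fx=s,fy=s,interpolation=cv2.INTER_CUBIC))
E
python3 - <<'E'
from h import *
for n in('scene','top'):
    c=cam(n); save(c,n+'0.png'); np.savez(n+'0.npz',**{k:c[k] for k in c}); print(n,c['fx'],-c['R'].T@c['t'],c['R'].round(3).tolist())
s=read_state(); print(s,tips_ahead)
E
```

```text
scene 468.91907611739555 [0.89819933 0.41971627 0.8559912 ] [[-0.809, 0.588, 0.016], [0.474, 0.667, -0.575], [-0.349, -0.457, -0.818]]
top 507.6957269622245 [0.39795124 0.01347748 1.28434544] [[0.011, -1.0, 0.004], [-0.99, -0.012, -0.14], [0.14, -0.003, -0.99]]
{'t': 0.1, 'q': array([-1.34042045e+00,  1.31093448e-01,  1.48915595e+00,  9.10942380e-06,
        1.52300186e+00, -8.54203231e-02]), 'dq': array([ 0.00133277, -0.00093634, -0.00225581,  0.00061898, -0.00023853,
        0.00020325]), 'joint_torque': array([ 1.89721459e-04, -5.61343718e+01, -4.93095267e+01,  7.70027633e-02,
        2.91366497e-02, -4.55204463e-05]), 'tool_pos': array([ 0.18624441, -0.56984596,  0.22869559]), 'orientation': array([-3.10087694e+00, -4.93731933e-01,  1.74316186e-04]), 'force': array([-0.24879404,  0.47178694,  0.26865241]), 'wrist_torque': array([-0.00764819,  0.00331187, -0.0228009 ]), 'gripper_force': 0.0, 'opening': 0.09326456492744771} 0.011
```

View pics/top0.png

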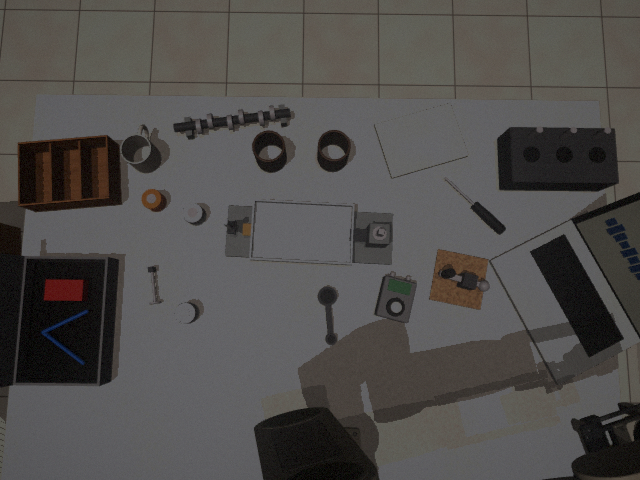

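View pics/scene0.png

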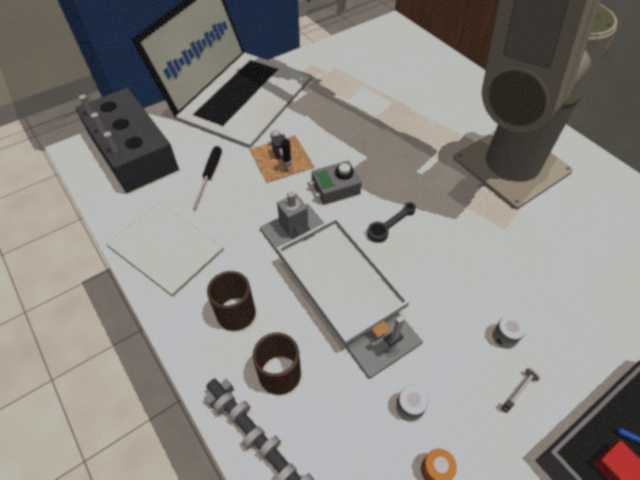

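Top view: grey-white pistons at (194,213) and (187,312). The look-alike is orange, at (153,199). The other round things are the mug (137,150), the liners (269,150) and (333,150), and the logger button (396,308). The tray is at (303,232), the shaft (380,233), the scale post (235,227), and the crank on its mat (460,278). The scene view shows the same, with pistons at (413,402) and (509,331).

```bash
python3 - <<'E'
from h import *
c=dict(np.load('top0.npz')); P=pts(c); f=c['frame'].astype(int)
def near(u,v,r,zlo,zhi):
    m=np.zeros((480,640),bool); m[v-r:v+r,u-r:u+r]=1
    m&=(P[...,2]>zlo)&(P[...,2]<zhi); return m
for n,a in dict(pa=(194,213,18,.035,.06),pb=(187,312,18,.035,.06),orange=(153,199,18,.03,.06),btn=(396,308,12,.047,.07),box=(396,298,30,.035,.046),
    shaft=(380,233,14,.1,.14),column=(380,233,22,.07,.1),lin0=(269,150,30,.09,.11),lin1=(333,150,30,.09,.11),crankarm=(462,278,36,.02,.045),hubtop=(462,278,36,.046,.056),handle=(462,278,36,.08,.11)).items():
    m=near(*a); q=P[m]
    if len(q)<3: print(n,len(q)); continue
    r=cv2.minAreaRect(q[:,:2].astype(np.float32)); print(n,len(q),q.mean(0).round(4),[np.round(x,4) for x in r], (q[:,2].min()).round(3),q[:,2].max().round(3))
# tray rim
m=near(303,232,60,.052,.07); q=P[m]; r=cv2.minAreaRect(q[:,:2].astype(np.float32)); print('rim',len(q),r)
m=near(303,232,25,.03,.06); print('floor',np.median(P[m][:,2]))
# all colours: mat
hsv=cv2.cvtColor(c['frame'],cv2.COLOR_RGB2HSV)
m=near(460,278,45,-.01,.012)&(hsv[...,1]>90); q=P[m]; print('mat',cv2.minAreaRect(q[:,:2].astype(np.float32)))
save(c,'top_crop.png',(210,190,500,330),2.7)
s=dict(np.load('scene0.npz')); save(s,'sc_crop.png',(240,120,440,380),2.3)
E
```

```text
pa 333 [0.6211 0.3066 0.0476] [array([0.6212, 0.307 ]), array([0.0489, 0.0496]), np.float64(89.6113)] 0.035 0.055
pb 361 [0.3767 0.3131 0.048 ] [array([0.3762, 0.314 ]), array([0.0491, 0.0479]), np.float64(89.3861)] 0.035 0.056
orange 355 [0.6546 0.4089 0.0466] [array([0.6553, 0.41  ]), array([0.0495, 0.0499]), np.float64(89.5344)] 0.03 0.056
btn 318 [ 0.3965 -0.1905  0.0578] [array([ 0.3953, -0.1923]), array([0.0559, 0.0555]), np.float64(88.843)] 0.047 0.07
box 668 [ 0.4178 -0.1928  0.0436] [array([ 0.4159, -0.1951]), array([0.0804, 0.0998]), np.float64(76.269)] 0.036 0.046
shaft 50 [ 0.5685 -0.1475  0.1206] [array([ 0.5692, -0.1483]), array([0.0139, 0.0141]), np.float64(77.0257)] 0.101 0.128
column 412 [ 0.5676 -0.1466  0.0895] [array([ 0.5695, -0.1481]), array([0.0495, 0.0507]), np.float64(87.7368)] 0.071 0.099
lin0 283 [0.7771 0.1195 0.0984] [array([0.7776, 0.1194]), array([0.0786, 0.0785]), np.float64(77.3111)] 0.09 0.106
lin1 296 [ 0.7807 -0.0395  0.0986] [array([ 0.7805, -0.0395]), array([0.0778, 0.0797]), np.float64(50.8389)] 0.09 0.106
crankarm 227 [ 0.4597 -0.3761  0.0357] [array([ 0.4661, -0.3818]), array([0.068 , 0.1532]), np.float64(10.7557)] 0.02 0.045
hubtop 212 [ 0.4617 -0.3708  0.0508] [array([ 0.4662, -0.359 ]), array([0.1111, 0.0336]), np.float64(72.7516)] 0.046 0.056
handle 80 [ 0.4769 -0.3141  0.0938] [array([ 0.4767, -0.3152]), array([0.0206, 0.0191]), np.float64(85.6597)] 0.081 0.102
rim 772 ((0.5768417119979858, 0.0283648744225502), (0.2661130726337433, 0.15106160938739777), 87.76295471191406)
floor 0.04550228373787356
mat ((0.46850112080574036, -0.3596215844154358), (0.13034331798553467, 0.12888991832733154), 79.02936553955078)
```

View pics/top_crop.png

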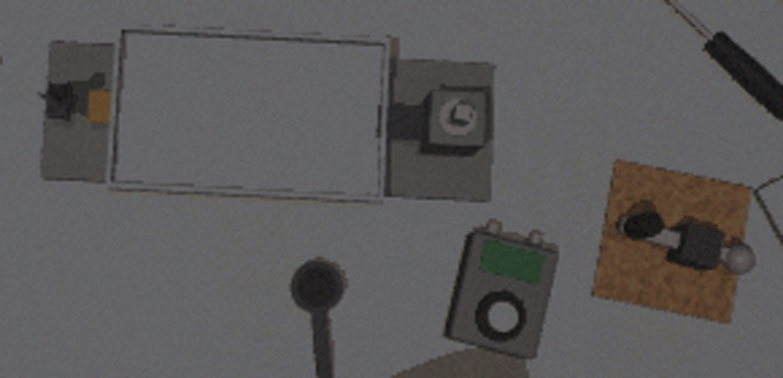

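View pics/sc_crop.png

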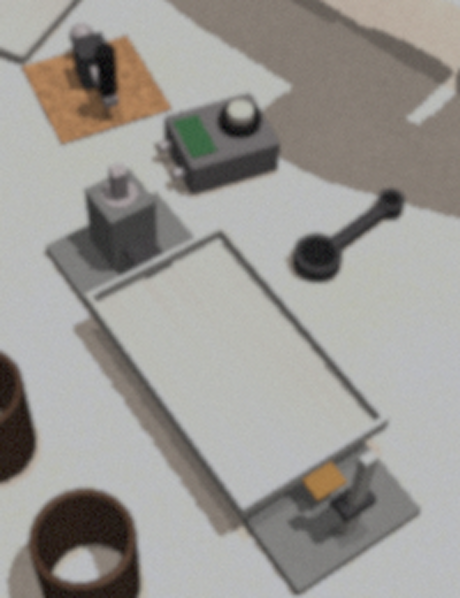

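Crops confirm the choice: two bare pistons, while the third round piece is orange and stays out. Sizes agree with those given. Next I turn the tool so that tool x = world y and tool y = world x, and measure the cursor and crank while doing that.

Emit:
move_arm(plan=[[0,0,-1,0,0,0,93],[0,0,-1,0,0,0,93],[0,0,-1,0,0,0,93],[0,0,-1,0,0,0,93],[0,0,-1,0,0,0,93],[0,0,-1,0,0,0,93],[0,0,-1,0,0,0,93],[0,0,-1,0,0,0,93],[0,0,-1,0,0,0,93],[0,0,-1,0,0,0,93]], force=20)

```text
t: 1.1
tool_pos: [0.1863, -0.57, 0.229]
orientation: [-2.435, -1.984, -0.001]
force: [-0.4, 0.2, -0.2]
opening: 0.0926
gripper_force: 0.0
```

```bash
cat >> h.py <<'E'
from scipy.spatial.transform import Rotation as Ro
def togo(p,yaw=90):
    s=read_state(); R=Ro.from_rotvec(s['orientation']); a=np.radians(yaw)
    x=np.array([np.cos(a),np.sin(a),0]); T=Ro.from_matrix(np.stack([x,np.cross([0,0,-1],x),[0,0,-1]],1))
    d=np.array(p)-s['tool_pos']
    print('t %.1f'%s['t'],'pos',s['tool_pos'].round(4),'turn',((R.inv()*T).as_rotvec()/np.radians(6)).round(2),'shift units (tool now)',(R.inv().apply(d)/.025).round(2),'(tool after turn)',(T.inv().apply(d)/.025).round(2),'open %.4f grip %.1f'%(s['opening'],s['gripper_force']),'F',s['force'].round(1))
E
python3 - <<'E'
from h import *
togo([.621,.307,.23])
for n in('scene','top'):
    c=dict(np.load(n+'0.npz')); P=pts(c); h=cv2.cvtColor(c['frame'],cv2.COLOR_RGB2HSV)
    L=P-np.array([.5764,.0366,0]); a=np.radians(87.76); ly=np.array([np.cos(a),np.sin(a),0]); lx=np.array([np.sin(a),-np.cos(a),0])
    X,Y=L@lx,L@ly
    reg=(abs(X)<.07)&(Y>.125)&(Y<.2)&(P[...,2]>.02)
    br=reg&(h[...,1]>120)&(h[...,0]<30); print(n,'tongue',br.sum(),P[br].mean(0).round(4),X[br].mean(),Y[br].min(),Y[br].max(),np.percentile(P[br][:,2],[10,50,90]))
    pr=reg&~br
    for z in np.arange(.02,.16,.006):
        m=pr&(P[...,2]>=z)&(P[...,2]<z+.006)
        if m.any(): print('z%.3f n%d X%.3f..%.3f Y%.3f..%.3f V%d'%(z,m.sum(),X[m].min(),X[m].max(),Y[m].min(),Y[m].max(),np.median(h[...,2][m])))
c=dict(np.load('scene0.npz')); save(c,'post.png',(350,300,430,370),8)
E
```

```text
t 1.1 pos [ 0.1863 -0.57    0.229 ] turn [-0.   -0.01 -1.94] shift units (tool now) [ 3.787e+01  9.940e+00 -1.000e-02] (tool after turn) [35.08 17.39 -0.04] open 0.0926 grip 0.0 F [-0.4  0.2 -0.2]
scene tongue 154 [0.5861 0.1726 0.0454] 0.00437265202657428 0.12573000496830866 0.14745887680190886 [0.04401277 0.04519989 0.04688058]
z0.020 n8 X-0.001..0.009 Y0.170..0.176 V91
z0.026 n9 X-0.003..0.010 Y0.170..0.176 V95
z0.032 n9 X0.004..0.010 Y0.169..0.176 V72
z0.038 n24 X-0.038..0.039 Y0.125..0.177 V90
z0.044 n40 X-0.047..0.069 Y0.125..0.176 V108
z0.050 n23 X-0.068..0.067 Y0.125..0.126 V118
z0.056 n20 X-0.060..0.065 Y0.125..0.162 V145
z0.062 n24 X-0.010..0.020 Y0.162..0.180 V63
z0.068 n85 X-0.012..0.020 Y0.160..0.180 V63
z0.074 n44 X-0.011..0.018 Y0.161..0.181 V66
z0.080 n10 X-0.001..0.010 Y0.168..0.176 V79
z0.086 n13 X-0.002..0.010 Y0.169..0.177 V87
z0.092 n13 X-0.001..0.009 Y0.168..0.176 V85
z0.098 n11 X-0.002..0.009 Y0.170..0.176 V90
z0.104 n11 X-0.001..0.009 Y0.168..0.176 V95
z0.110 n11 X-0.002..0.009 Y0.168..0.176 V95
z0.116 n14 X-0.001..0.010 Y0.169..0.176 V94
z0.122 n12 X-0.003..0
[... 499 characters left out ...]
0.126 V97
z0.062 n8 X-0.016..0.014 Y0.159..0.178 V35
z0.068 n51 X-0.015..0.017 Y0.160..0.179 V38
z0.074 n24 X-0.015..0.012 Y0.160..0.179 V40
z0.080 n3 X-0.002..0.013 Y0.166..0.170 V33
z0.086 n7 X-0.005..0.002 Y0.167..0.175 V38
z0.092 n2 X0.003..0.006 Y0.167..0.168 V30
z0.098 n2 X-0.005..-0.005 Y0.172..0.174 V50
z0.104 n6 X-0.005..0.007 Y0.167..0.169 V34
z0.110 n1 X0.003..0.003 Y0.167..0.167 V34
z0.116 n7 X-0.006..0.006 Y0.167..0.174 V36
z0.122 n2 X-0.006..0.004 Y0.167..0.171 V41
z0.128 n3 X-0.005..-0.000 Y0.167..0.170 V40
z0.134 n6 X-0.006..0.006 Y0.167..0.174 V40
z0.140 n7 X-0.005..0.007 Y0.168..0.175 V86
z0.146 n15 X-0.005..0.006 Y0.167..0.175 V100
z0.152 n1 X0.006..0.006 Y0.170..0.170 V99
```

View pics/post.png

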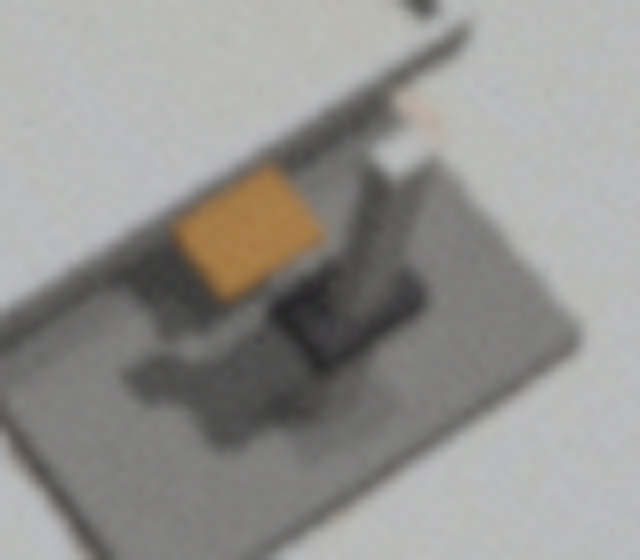

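The crop shows the brass tongue (scene pixel ~381,329) and the dark cursor (~394,340) on the post. Tongue z is about 0.045 and cursor top about 0.073, both plausible. Moving on.

Emit:
move_arm(plan=[[0,0,-0.97,0,0,0,93],[0,0,-0.97,0,0,0,93],[0,0,0,1,0.5,0,93],[0,0,0,1,0.5,0,93],[0,0,0,1,0.5,0,93],[0,0,0,1,0.5,0,93],[0,0,0,1,0.5,0,93],[0,0,0,1,0.5,0,93],[0,0,0,1,0.5,0,93],[0,0,0,1,0.5,0,93]])

```text
t: 2.1
tool_pos: [0.2875, -0.3695, 0.2292]
orientation: [-2.226, -2.216, -0.0]
force: [0.3, -0.2, -0.8]
opening: 0.0928
gripper_force: 0.0
```

Emit:
move_arm(plan=[[0,0,0,1,0.5,0,93],[0,0,0,1,0.5,0,93],[0,0,0,1,0.5,0,93],[0,0,0,1,0.5,0,93],[0,0,0,1,0.5,0,93],[0,0,0,1,0.5,0,93],[0,0,0,1,0.5,0,93],[0,0,0,1,0.5,0,93],[0,0,0,1,0.5,0,93],[0,0,0,1,0.5,0,93]])

```text
t: 3.1
tool_pos: [0.4136, -0.1202, 0.2293]
orientation: [-2.226, -2.216, 0.0]
force: [0.0, -0.2, -0.7]
opening: 0.0929
gripper_force: 0.0
```

Emit:
move_arm(plan=[[0,0,0,1,0.5,0,93],[0,0,0,1,0.5,0,93],[0,0,0,1,0.5,0,93],[0,0,0,1,0.5,0,93],[0,0,0,1,0.5,0,93],[0,0,0,1,0.5,0,93],[0,0,0,1,0.5,0,93],[0,0,0,1,0.5,0,93],[0,0,0,1,0.5,0,93],[0,0,0,1,0.5,0,93]])

```text
t: 4.1
tool_pos: [0.5397, 0.1291, 0.2291]
orientation: [-2.226, -2.216, 0.001]
force: [0.1, -0.6, 0.2]
opening: 0.0929
gripper_force: 0.0
```

Emit:
move_arm(plan=[[0,0,0,1,0.5,0,93],[0,0,0,1,0.5,0,93],[0,0,0,1,0.5,0,93],[0,0,0,1,0.5,0,93],[0,0,0,1,0.5,0,93],[0,0,0,1,0.5,0,93],[0,0,0,1,0.4,0,93],[0,0,0,0,0,0,93],[0,0,0,0,0,0,93],[0,0,0,0,0,0,93]])

```text
t: 5.1
tool_pos: [0.6251, 0.3018, 0.2293]
orientation: [-2.227, -2.216, 0.001]
force: [-0.5, -0.8, 0.7]
opening: 0.093
gripper_force: 0.0
```

```bash
cat >> h.py <<'E'
def pist(c):
    P=pts(c); out=[]; h=cv2.cvtColor(c['frame'],cv2.COLOR_RGB2HSV)
    m=((P[...,2]>.038)&(P[...,2]<.058)).astype(np.uint8)
    n,l,st,_=cv2.connectedComponentsWithStats(m)
    for i in range(1,n):
        if 100<st[i][4]<700:
            q=P[l==i]; r=cv2.minAreaRect(q[:,:2].astype(np.float32))
            if .04<min(r[1])<=max(r[1])<.058: out.append((np.round(r[0],4).tolist(),np.round(r[1],3).tolist(),int(np.median(h[...,1][l==i]))))
    return out
E
python3 - <<'E'
from h import *
togo([.621,.307,.035])
for n in('scene','top'): print(n,pist(cam(n)))
for n in('scene','top'):
    c=dict(np.load(n+'0.npz')); P=pts(c); h=cv2.cvtColor(c['frame'],cv2.COLOR_RGB2HSV)
    L=P-np.array([.5764,.0366,0]); a=np.radians(87.76); ly=np.array([np.cos(a),np.sin(a),0]); lx=np.array([np.sin(a),-np.cos(a),0])
    X,Y=L@lx,L@ly
    m=(abs(X)<.02)&(Y>.158)&(Y<.182)&(P[...,2]>.066)&(P[...,2]<.08)&(abs(X)>.005)
    print(n,m.sum(),np.percentile(P[m][:,2],[10,25,50,75,90]).round(4), h[m].mean(0))
E
```

```text
t 5.1 pos [0.6251 0.3018 0.2293] turn [-0.01  0.01 -0.05] shift units (tool now) [ 0.21 -0.16  7.77] (tool after turn) [ 0.21 -0.17  7.77] open 0.0930 grip 0.0 F [-0.5 -0.8  0.7]
scene [([0.3801, 0.3191], [0.05, 0.042], 6), ([0.6263, 0.3104], [0.045, 0.05], 14)]
top []
scene 116 [0.0687 0.0713 0.0732 0.0742 0.075 ] [85.07758621  9.29310345 63.02586207]
top 63 [0.0697 0.071  0.0726 0.0746 0.0767] [91.28571429 16.36507937 38.73015873]
```

Emit:
move_arm(plan=[[0,0,0,0.2,-0.16,0.9,93],[0,0,0,0,0,0.9,93],[0,0,0,0,0,0.9,93],[0,0,0,0,0,0.9,93],[0,0,0,0,0,0.9,93],[0,0,0,0,0,0.9,93],[0,0,0,0,0,0.9,93],[0,0,0,0,0,0.9,93],[0,0,0,0,0,0.9,93],[0,0,0,0,0,0,93]])

```text
t: 6.2
tool_pos: [0.6187, 0.3057, 0.0232]
orientation: [-2.226, -2.214, 0.01]
force: [-1.2, 0.0, -0.1]
opening: 0.093
gripper_force: 0.0
```

Emit:
move_arm(plan=[[0,0,0,0,0,0,30],[0,0,0,0,0,0,30],[0,0,0,0,0,0,30],[0,0,0,0,0,0,30],[0,0,0,0,0,0,30],[0,0,0,0,0,0,30],[0,0,0,0,0,-0.5,30],[0,0,0,0,0,-1,30],[0,0,0,0,0,-1,30],[0,0,0,0,0,-1,30]])

```text
t: 7.2
tool_pos: [0.6212, 0.3076, 0.1161]
orientation: [-2.226, -2.216, 0.001]
force: [-0.1, -0.1, -1.8]
opening: 0.0499
gripper_force: 20.0
```

```bash
python3 - <<'E'
from h import *
togo([.574,.0166,.072])
E
```

```text
t 7.2 pos [0.6212 0.3076 0.1161] turn [-0.    0.   -0.04] shift units (tool now) [-11.65  -1.83   1.77] (tool after turn) [-11.64  -1.89   1.76] open 0.0499 grip 20.0 F [-0.1 -0.1 -1.8]
```

Emit:
move_arm(plan=[[0,0,0,0,0,-1,30],[0,0,0,0,0,-1,30],[0,0,0,0,0,-1,30],[0,0,0,-0.8,-0.1,-1,30],[0,0,0,-0.9,-0.1,-0.4,30],[0,0,0,-0.9,-0.2,0,30],[0,0,0,-0.9,-0.2,0,30],[0,0,0,-0.9,-0.2,0,30],[0,0,0,-0.9,-0.2,0,30],[0,0,0,-0.9,-0.2,0,30]])

```text
t: 8.2
tool_pos: [0.5902, 0.1519, 0.2254]
orientation: [2.226, 2.216, 0.0]
force: [0.4, -1.1, -1.8]
opening: 0.05
gripper_force: 20.0
```

Emit:
move_arm(plan=[[0,0,0,-0.9,-0.2,0,30],[0,0,0,-0.9,-0.2,0,30],[0,0,0,-0.9,-0.1,0,30],[0,0,0,-0.9,-0.1,0,30],[0,0,0,-0.9,-0.1,0,30],[0,0,0,-0.05,-0.1,0,30],[0,0,0,0,0,0,30],[0,0,0,0,0,0,30],[0,0,0,0,0,0,30],[0,0,0,0,0,0,30]])

```text
t: 9.2
tool_pos: [0.5702, 0.04, 0.2247]
orientation: [-2.225, -2.217, -0.0]
force: [-0.1, 0.7, -1.5]
opening: 0.0499
gripper_force: 20.0
```

```bash
python3 - <<'E'
from h import *
togo([.5764,.0166,.073])
c=cam('top'); P=pts(c); save(c,'t2.png')
E
```

```text
t 9.2 pos [0.5702 0.04   0.2247] turn [-0.   -0.   -0.03] shift units (tool now) [-0.93  0.25  6.07] (tool after turn) [-0.93  0.25  6.07] open 0.0499 grip 20.0 F [-0.1  0.7 -1.5]
```

Emit:
move_arm(plan=[[0,0,0,-0.9,0.2,0,30],[0,0,0,0,0,0.9,30],[0,0,0,0,0,0.9,30],[0,0,0,0,0,0.9,30],[0,0,0,0,0,0.9,30],[0,0,0,0,0,0.9,30],[0,0,0,0,0,0.7,30],[0,0,0,0,0,0.5,30],[0,0,0,0,0,0.2,30],[0,0,0,0,0,0,30]])

```text
t: 10.25
tool_pos: [0.5748, 0.0168, 0.0767]
orientation: [-2.226, -2.216, 0.001]
force: [-0.5, 0.3, -1.8]
opening: 0.0497
gripper_force: 20.0
```

```bash
python3 - <<'E'
from h import *
togo([.5764,.0166,.073])
E
```

```text
t 10.2 pos [0.5748 0.0168 0.0767] turn [-0.01 -0.   -0.04] shift units (tool now) [-0.01  0.06  0.15] (tool after turn) [-0.01  0.06  0.15] open 0.0497 grip 20.0 F [-0.5  0.3 -1.8]
```

Emit:
move_arm(plan=[[0,0,0,0,0,0.08,30],[0,0,0,0,0,0.07,30],[0,0,0,0,0,0,30],[0,0,0,0,0,0,52],[0,0,0,0,0,0,75],[0,0,0,0,0,0,80],[0,0,0,0,0,0,80],[0,0,0,0,0,-0.5,80],[0,0,0,0,0,-1,80],[0,0,0,0,0,-1,80]])

```text
t: 11.25
tool_pos: [0.5748, 0.0167, 0.1371]
orientation: [-2.226, -2.216, 0.001]
force: [1.0, -0.4, -1.3]
opening: 0.08
gripper_force: 0.0
```

```bash
python3 - <<'E'
from h import *
togo([.3762,.314,.23])
print(pist(cam('scene')),pist(cam('top')))
E
```

```text
t 11.2 pos [0.5748 0.0167 0.1371] turn [-0.01 -0.   -0.04] shift units (tool now) [11.86 -8.   -3.71] (tool after turn) [11.89 -7.94 -3.72] open 0.0800 grip 0.0 F [ 1.  -0.4 -1.3]
[([0.3803, 0.3151], [0.049, 0.05], 4)] [([0.6557, 0.4104], [0.049, 0.049], 163), ([0.3761, 0.314], [0.048, 0.049], 7)]
```

Emit:
move_arm(plan=[[0,0,0,0,0,-1,93],[0,0,0,0,0,-1,93],[0,0,0,0.4,-0.7,-1,93],[0,0,0,1,-0.8,-0.7,93],[0,0,0,1,-0.8,0,93],[0,0,0,1,-0.8,0,93],[0,0,0,1,-0.8,0,93],[0,0,0,1,-0.8,0,93],[0,0,0,1,-0.8,0,93],[0,0,0,1,-0.8,0,93]])

```text
t: 12.35
tool_pos: [0.4174, 0.2032, 0.2283]
orientation: [2.227, 2.216, 0.0]
force: [0.1, -0.3, -0.6]
opening: 0.0929
gripper_force: 0.0
```

Emit:
move_arm(plan=[[0,0,0,1,-0.7,0,93],[0,0,0,1,-0.5,0,93],[0,0,0,1,-0.3,0,93],[0,0,0,1,-0.1,0,93],[0,0,0,0.5,0,0,93],[0,0,0,0,0,0.8,93],[0,0,0,0,0,1,93],[0,0,0,0,0,1,93],[0,0,0,0,0,0,93],[0,0,0,0,0,0,93]])

```text
t: 13.35
tool_pos: [0.3789, 0.3145, 0.1585]
orientation: [-2.227, -2.216, 0.002]
force: [0.7, 0.3, 0.3]
opening: 0.0931
gripper_force: 0.0
```

```bash
python3 - <<'E'
from h import *
togo([.3762,.314,.0265])
P=pist(cam('scene')); print(P)
E
```

```text
t 13.3 pos [0.3789 0.3145 0.1585] turn [-0.01  0.01 -0.05] shift units (tool now) [-0.02 -0.1   5.28] (tool after turn) [-0.02 -0.11  5.28] open 0.0931 grip 0.0 F [0.7 0.3 0.3]
[([0.3814, 0.3161], [0.046, 0.05], 14)]
```

Emit:
move_arm(plan=[[0,0,0,0,-0.1,0.9,93],[0,0,0,0,0,0.9,93],[0,0,0,0,0,0.9,93],[0,0,0,0,0,0.9,93],[0,0,0,0,0,0.9,93],[0,0,0,0,0,0.5,93],[0,0,0,0,0,0.2,93],[0,0,0,0,0,0,93],[0,0,0,0,0,0,93],[0,0,0,0,0,0,60]])

```text
t: 14.4
tool_pos: [0.3774, 0.3157, 0.0297]
orientation: [2.226, 2.216, 0.003]
force: [0.2, 0.6, -1.1]
opening: 0.0885
gripper_force: 0.0
```

Emit:
move_arm(plan=[[0,0,0,0,0,0,30],[0,0,0,0,0,0,30],[0,0,0,0,0,0,30],[0,0,0,0,0,0,30],[0,0,0,0,0,0,30],[0,0,0,0,0,-0.6,30],[0,0,0,0,0,-1,30],[0,0,0,0,0,-1,30],[0,0,0,0,0,-1,30],[0,0,0,0,0,-1,30]])

```text
t: 15.4
tool_pos: [0.3761, 0.3148, 0.144]
orientation: [-2.227, -2.216, 0.001]
force: [0.4, -0.3, -0.9]
opening: 0.0497
gripper_force: 20.0
```

```bash
python3 - <<'E'
from h import *
togo([.578,.0866,.19])
E
```

```text
t 15.4 pos [0.3761 0.3148 0.144 ] turn [-0.01  0.   -0.04] shift units (tool now) [-9.09  8.12 -1.84] (tool after turn) [-9.13  8.07 -1.84] open 0.0497 grip 20.0 F [ 0.4 -0.3 -0.9]
```

Emit:
move_arm(plan=[[0,0,0,0,0,-0.9,30],[0,0,0,-0.8,0.6,-0.9,30],[0,0,0,-0.9,0.8,0,30],[0,0,0,-0.9,0.8,0,30],[0,0,0,-0.9,0.8,0,30],[0,0,0,-0.9,0.8,0,30],[0,0,0,-0.9,0.8,0,30],[0,0,0,-0.9,0.8,0,30],[0,0,0,-0.9,0.8,0,30],[0,0,0,-0.9,0.8,0,30]])

```text
t: 16.4
tool_pos: [0.551, 0.1132, 0.188]
orientation: [-2.226, -2.216, 0.001]
force: [0.4, -0.1, -1.5]
opening: 0.0496
gripper_force: 20.0
```

Emit:
move_arm(plan=[[0,0,0,-0.8,0.7,0,30],[0,0,0,-0.3,0.3,0,30],[0,0,0,0,0,0,30],[0,0,0,0,0,0,30],[0,0,0,0,0,0.8,30],[0,0,0,0,0,0.9,30],[0,0,0,0,0,0.8,30],[0,0,0,0,0,0.8,30],[0,0,0,0,0,0.6,30],[0,0,0,0,0,0,30]])

```text
t: 17.4
tool_pos: [0.573, 0.0874, 0.0882]
orientation: [-2.223, -2.215, 0.005]
force: [-0.8, -0.3, -1.7]
opening: 0.0497
gripper_force: 20.0
```

```bash
python3 - <<'E'
from h import *
togo([.578,.0866,.0745])
E
```

```text
t 17.4 pos [0.573  0.0874 0.0882] turn [-0.05  0.   -0.03] shift units (tool now) [-0.03  0.2   0.55] (tool after turn) [-0.03  0.2   0.55] open 0.0497 grip 20.0 F [-0.8 -0.3 -1.7]
```

Emit:
move_arm(plan=[[0,0,0,0,0,0.3,30],[0,0,0,0,0,0.2,30],[0,0,0,0,0,0.06,30],[0,0,0,0,0,0,30],[0,0,0,0,0,0,52],[0,0,0,0,0,0,75],[0,0,0,0,0,0,80],[0,0,0,0,0,0,80],[0,0,0,0,0,-0.5,80],[0,0,0,0,0,-1,80]])

```text
t: 18.4
tool_pos: [0.5737, 0.0865, 0.1131]
orientation: [-2.225, -2.214, 0.005]
force: [-0.3, -1.0, 0.7]
opening: 0.0796
gripper_force: 0.0
```

Emit:
move_arm(plan=[[0,0,0,0,0,-1,80],[0,0,0,0,0,-1,80],[0,0,0,0,-0.4,-1,80],[0,0,0,-0.8,-0.4,-1,80],[0,0,0,-1,-0.4,0,80],[0,0,0,-1,-0.4,0,80],[0,0,0,-1,-0.4,0,80],[0,0,0,-1,-0.4,0,80],[0,0,0,-1,-0.4,0,80],[0,0,0,-1,-0.4,0,80]])

```text
t: 19.4
tool_pos: [0.4943, -0.084, 0.2156]
orientation: [2.226, 2.216, 0.001]
force: [-0.9, 0.4, -0.4]
opening: 0.0799
gripper_force: 0.0
```

Emit:
move_arm(plan=[[0,0,0,-1,-0.3,0,80],[0,0,0,-1,-0.3,0,80],[0,0,0,-1,-0.3,0,80],[0,0,0,-1,0,0,80],[0,0,0,-1,0,0,80],[0,0,0,-1,0,0,80],[0,0,0,-1,0,0,80],[0,0,0,0,0,0,80],[0,0,0,0,0,0,80],[0,0,0,0,0,0,80]])

```text
t: 20.4
tool_pos: [0.4714, -0.2572, 0.2148]
orientation: [2.226, 2.217, 0.001]
force: [0.4, 0.1, -0.5]
opening: 0.0801
gripper_force: 0.0
```

```bash
python3 - <<'E'
from h import *
c=cam('top'); P=pts(c); save(c,'t3.png',(130,120,530,360),2)
hsv=cv2.cvtColor(c['frame'],cv2.COLOR_RGB2HSV)
m=((P[...,2]>.082)&(P[...,2]<.105)&(P[...,0]>.5)&(P[...,0]<.65)&(P[...,1]>-.1)&(P[...,1]<.16)).astype(np.uint8)
n,l,st,_=cv2.connectedComponentsWithStats(m)
for i in range(1,n):
    if st[i][4]>80: q=P[l==i]; print(st[i][4],cv2.minAreaRect(q[:,:2].astype(np.float32)),np.median(q[:,2]))
d=dict(np.load('top0.npz')); Q=pts(d)
# crank from the initial view: ball/hub/handle by height bands
for lo,hi in((.022,.034),(.047,.054),(.088,.1)):
    k=(Q[...,2]>lo)&(Q[...,2]<hi)&(abs(Q[...,0]-.4685)<.08)&(abs(Q[...,1]+.36)<.09)
    nn,ll,ss,_=cv2.connectedComponentsWithStats(k.astype(np.uint8))
    for i in range(1,nn):
        if ss[i][4]>25: print(lo,ss[i],cv2.minAreaRect(Q[ll==i][:,:2].astype(np.float32)))
togo([.459,-.372,.25],72.75)
E
```

```text
358 ((0.5734484791755676, 0.08598078787326813), (0.04912751540541649, 0.04971453174948692), 34.93533706665039) 0.09329772884329651
350 ((0.57276850938797, 0.016612378880381584), (0.04916791245341301, 0.04831305518746376), 55.52269744873047) 0.09338756392875233
0.047 [461 273  18  17 175] ((0.46155717968940735, -0.37308967113494873), (0.03504010662436485, 0.03384781256318092), 74.60719299316406)
0.088 [446 269  10   9  68] ((0.4765823781490326, -0.31532761454582214), (0.01881689578294754, 0.02043669857084751), 0.22879865765571594)
t 20.4 pos [ 0.4715 -0.257   0.2148] turn [ 0.   -0.    2.84] shift units (tool now) [-4.6  -0.48 -1.41] (tool after turn) [-4.54  0.89 -1.41] open 0.0802 grip 0.0 F [0.4 0.7 0.7]
```

View pics/t3.png

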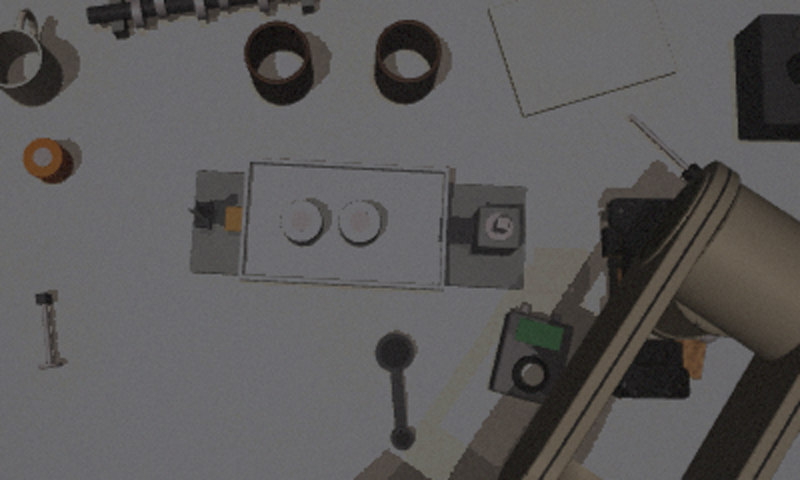

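The picture shows both pistons standing in the tray, at crop pixels (302,221) and (360,221), with tops at 0.093 as they must be. Next the crank: hub at (0.4616, -0.3731), yaw about 75°.

Emit:
move_arm(plan=[[0,0,0.85,0,0,0,60],[0,0,0.8,0,0,0,60],[0,0,0.8,-0.9,0.2,0,60],[0,0,0,-0.9,0.2,0,60],[0,0,0,-0.9,0.2,0,60],[0,0,0,-0.9,0.1,0,60],[0,0,0,-0.9,0.1,0,60],[0,0,0,0,0,0,60],[0,0,0,0,0,0,60],[0,0,0,0,0,0,60]])

```text
t: 21.45
tool_pos: [0.4639, -0.3706, 0.2145]
orientation: [-2.491, -1.914, -0.001]
force: [0.5, 0.5, 0.3]
opening: 0.0598
gripper_force: 0.0
```

```bash
python3 - <<'E'
from h import *
togo([.4616,-.3731,.033],75.2)
c=cam('scene'); save(c,'s4.png',(200,80,400,240),4); print(proj(c,[.4616,-.3731,.051]),proj(c,[.4766,-.3153,.096]))
E
```

```text
t 21.4 pos [ 0.4639 -0.3706  0.2145] turn [ 0.   -0.   -0.02] shift units (tool now) [-0.12 -0.06  7.26] (tool after turn) [-0.12 -0.06  7.26] open 0.0598 grip 0.0 F [0.5 0.5 0.3]
(np.float64(280.05858341677424), np.float64(138.56592700131625)) (np.float64(286.5193918716469), np.float64(140.20775164757066))
```

View pics/s4.png

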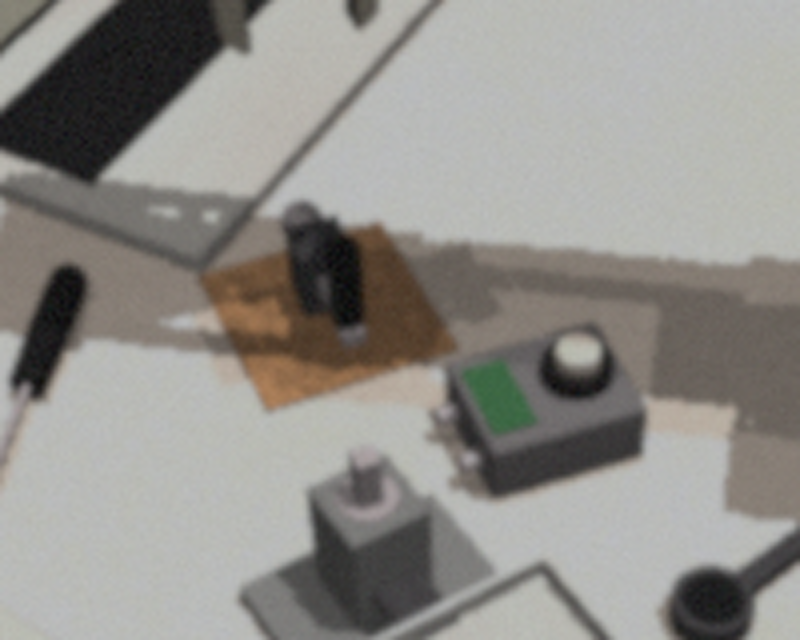

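The crop shows the crank as predicted: hub top at about (315,240), handle top (345,240), jaws open above. Descending.

Emit:
move_arm(plan=[[0,0,0,-0.12,-0.06,0.9,60],[0,0,0,0,0,0.9,60],[0,0,0,0,0,0.9,60],[0,0,0,0,0,0.9,60],[0,0,0,0,0,0.9,60],[0,0,0,0,0,0.9,60],[0,0,0,0,0,0.9,60],[0,0,0,0,0,0.6,60],[0,0,0,0,0,0.3,60],[0,0,0,0,0,0,60]])

```text
t: 22.5
tool_pos: [0.461, -0.3734, 0.0335]
orientation: [-2.49, -1.913, 0.0]
force: [0.1, 0.2, -0.2]
opening: 0.06
gripper_force: 0.0
```

Emit:
move_arm(plan=[[0,0,0,0,0,0,60],[0,0,0,0,0,0,45],[0,0,0,0,0,0,20],[0,0,0,0,0,0,20],[0,0,0,0,0,0,20],[0,0,0,0,0,0,20],[0,0,0,0,0,0,20],[0,0,0,0,0,0,20],[0,0,0,0,0,0,20],[0,0,0,0,0,0,20]], force=35)

```text
t: 23.5
tool_pos: [0.4618, -0.3746, 0.035]
orientation: [2.491, 1.913, 0.0]
force: [1.9, -0.7, 5.4]
opening: 0.0335
gripper_force: 35.0
```

```bash
python3 - <<'E'
from h import *
togo([.5692,-.1483,.2],77)
E
```

```text
t 23.5 pos [ 0.4618 -0.3746  0.035 ] turn [ 0.01  0.   -0.33] shift units (tool now) [ 9.85  1.82 -6.6 ] (tool after turn) [ 9.79  2.15 -6.6 ] open 0.0335 grip 35.0 F [ 1.9 -0.7  5.4]
```

Emit:
move_arm(plan=[[0,0,0,0,0,-0.3,20],[0,0,0,0,0,-0.7,20],[0,0,0,0,0,-0.9,20],[0,0,0,0,0,-0.9,20],[0,0,0,0,0,-0.9,20],[0,0,0,0,0,-0.9,20],[0,0,0,0,0,-0.9,20],[0,0,0,0,0,-0.7,20],[0,0,-0.3,0.8,0.1,0,20],[0,0,0,0.9,0.2,0,20]])

```text
t: 24.5
tool_pos: [0.4779, -0.3347, 0.1891]
orientation: [-2.461, -1.95, 0.001]
force: [-0.4, 0.9, -5.2]
opening: 0.0335
gripper_force: 35.0
```

Emit:
move_arm(plan=[[0,0,0,0.9,0.2,0,20],[0,0,0,0.9,0.2,0,20],[0,0,0,0.9,0.2,0,20],[0,0,0,0.9,0.2,0,20],[0,0,0,0.9,0.2,0,20],[0,0,0,0.9,0.2,0,20],[0,0,0,0.9,0.2,0,20],[0,0,0,0.9,0.2,0,20],[0,0,0,0,0,0,20],[0,0,0,0,0,0,20]])

```text
t: 25.5
tool_pos: [0.5579, -0.1681, 0.1882]
orientation: [-2.459, -1.952, 0.003]
force: [-0.0, 0.3, -4.3]
opening: 0.0338
gripper_force: 35.0
```

```bash
python3 - <<'E'
from h import *
togo([.5692,-.149,.126],77)
c=cam('scene'); save(c,'s5.png',(220,120,380,240),5); print(proj(c,[.5692,-.1483,.124]))
c=cam('top'); save(c,'t5.png',(310,170,470,290),5); P=pts(c); print(proj(c,[.5692,-.1483,.124]))
np.savez('top5.npz',**c)
E
```

```text
t 25.5 pos [ 0.5579 -0.1681  0.1882] turn [-0.03  0.   -0.02] shift units (tool now) [0.85 0.28 2.49] (tool after turn) [0.85 0.27 2.49] open 0.0338 grip 35.0 F [-0.   0.3 -4.3]
(np.float64(292.0271635681559), np.float64(192.7360152887371))
(np.float64(381.00637258550114), np.float64(231.228503877827))
```

View pics/s5.png

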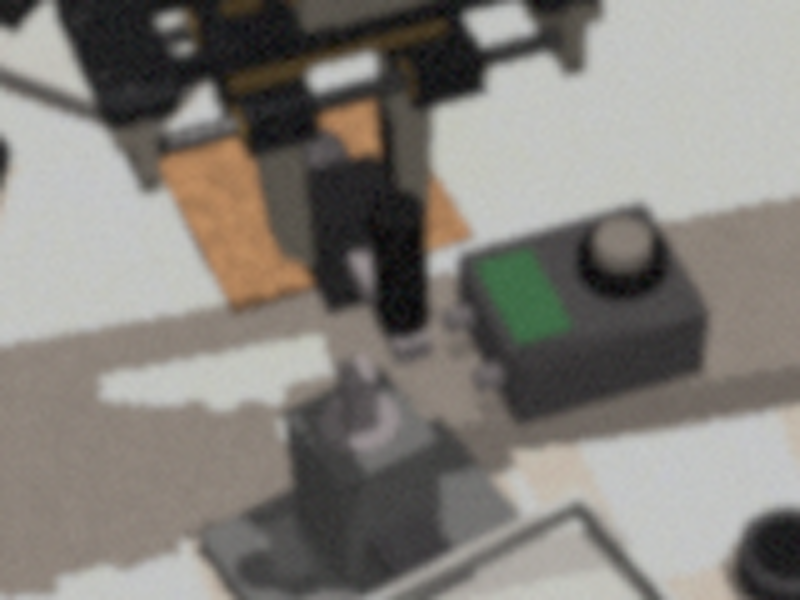

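The crop shows the crank hanging upright in the jaws. The shaft top is at crop (358,362), predicted (360,363). Moving above it.

Emit:
move_arm(plan=[[0,0,0,0.4,0.13,0,20],[0,0,0,0.45,0.14,0,20],[0,0,0,0,0,0,20],[0,0,0,0,0,0,20],[0,0,0,0,0,0,20],[0,0,0,0,0,0.3,20],[0,0,0,0,0,0.3,20],[0,0,0,0,0,0.2,20],[0,0,0,0,0,0,20],[0,0,0,0,0,0,20]])

```text
t: 26.6
tool_pos: [0.57, -0.1495, 0.169]
orientation: [-2.461, -1.952, 0.001]
force: [-0.2, 0.2, -3.9]
opening: 0.034
gripper_force: 35.0
```

```bash
python3 - <<'E'
from h import *
togo([.5692,-.149,.126],77)
c=cam('top'); P=pts(c)
for lo,hi in((.15,.167),(.175,.187),(.215,.235)):
    k=(P[...,2]>lo)&(P[...,2]<hi)&(abs(P[...,0]-.585)<.12)&(abs(P[...,1]+.12)<.12)
    nn,ll,ss,_=cv2.connectedComponentsWithStats(k.astype(np.uint8))
    for i in range(1,nn):
        if ss[i][4]>20: print(lo,ss[i],cv2.minAreaRect(P[ll==i][:,:2].astype(np.float32)),np.median(P[ll==i][:,2]))
c=cam('scene'); save(c,'s6.png',(240,120,360,210),6.5); print(proj(c,[.5692,-.1483,.124]))
E
```

```text
t 26.6 pos [ 0.57   -0.1495  0.169 ] turn [-0.01 -0.   -0.03] shift units (tool now) [ 0.01 -0.03  1.72] (tool after turn) [ 0.01 -0.04  1.72] open 0.0340 grip 35.0 F [-0.2  0.2 -3.9]
0.215 [355 213  10  11  85] ((0.5832417607307434, -0.08854455500841141), (0.017700722441077232, 0.021857254207134247), 69.79878997802734) 0.22969362587855388
(np.float64(292.0271635681559), np.float64(192.7360152887371))
```

View pics/s6.png

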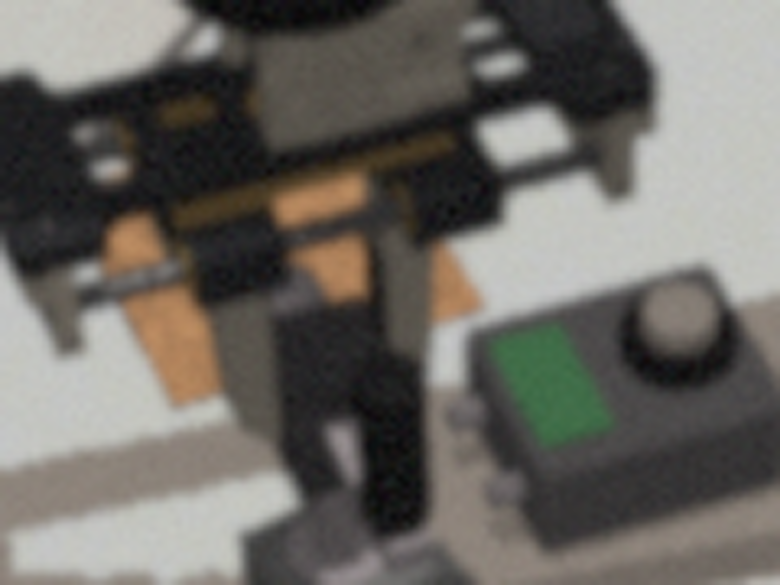

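The crop shows the hub right above the shaft. The handle top implies the hub is within about 1.3 mm of the shaft axis. Lowering.

Emit:
move_arm(plan=[[0,0,0,-0.03,-0.02,0.15,20],[0,0,0,0,0,0.15,20],[0,0,0,0,0,0.15,20],[0,0,0,0,0,0.15,20],[0,0,0,0,0,0.15,20],[0,0,0,0,0,0.15,20],[0,0,0,0,0,0,20],[0,0,0,0,0,0,20],[0,0,0,0,0,0,20],[0,0,0,0,0,0,20]])

```text
t: 27.7
tool_pos: [0.5698, -0.1502, 0.1472]
orientation: [2.461, 1.952, 0.0]
force: [0.1, -0.3, -3.5]
opening: 0.0337
gripper_force: 35.0
```

Emit:
move_arm(plan=[[0,0,0,0,0,0.15,20],[0,0,0,0,0,0.15,20],[0,0,0,0,0,0.15,20],[0,0,0,0,0,0.15,20],[0,0,0,0,0,0.12,20],[0,0,0,0,0,0.06,20],[0,0,0,0,0,0.04,20],[0,0,0,0,0,0,20],[0,0,0,0,0,0,20],[0,0,0,0,0,0,20]])

```text
t: 28.7
tool_pos: [0.5697, -0.1502, 0.1266]
orientation: [2.461, 1.952, 0.0]
force: [0.7, -0.4, -4.7]
opening: 0.0341
gripper_force: 35.0
```

Emit:
move_arm(plan=[[0,0,0,0,0,0,40],[0,0,0,0,0,0,55],[0,0,0,0,0,0,60],[0,0,0,0,0,0,60],[0,0,0,0,0,0,60],[0,0,0,0,0,-0.6,60],[0,0,0,0,0,-1,60],[0,0,0,0,0,-1,60],[0,0,0,0,0,-1,60],[0,0,0,0,0,-1,60]])

```text
t: 29.7
tool_pos: [0.5697, -0.1501, 0.2438]
orientation: [2.461, 1.951, 0.001]
force: [0.3, 0.1, 0.7]
opening: 0.0602
gripper_force: 0.0
```

```bash
python3 - <<'E'
from h import *
togo([.5832,-.0885,.23],77)
c=cam('top'); P=pts(c)
k=(P[...,2]>.175)&(P[...,2]<.195)&(abs(P[...,0]-.585)<.08)&(abs(P[...,1]+.12)<.1)
nn,ll,ss,_=cv2.connectedComponentsWithStats(k.astype(np.uint8))
for i in range(1,nn):
    if ss[i][4]>20: print(ss[i],cv2.minAreaRect(P[ll==i][:,:2].astype(np.float32)),np.median(P[ll==i][:,2]))
E
```

```text
t 29.7 pos [ 0.5697 -0.1501  0.2438] turn [ 0.01  0.   -0.03] shift units (tool now) [ 2.52 -0.04  0.55] (tool after turn) [ 2.52 -0.03  0.55] open 0.0602 grip 0.0 F [0.3 0.1 0.7]
[354 217  10  10  80] ((0.5814428925514221, -0.09008130431175232), (0.019589552655816078, 0.020173348486423492), 63.59452438354492) 0.18649331514154416
```

Fully on: handle top at z 0.1865, as it must be. Now take the handle.

Emit:
move_arm(plan=[[0,0,0,0.8,-0.07,0,50],[0,0,0,0.8,0,0,50],[0,0,0,0.79,0,0,50],[0,0,0,0,0,0,50],[0,0,0,0,0,0.9,50],[0,0,0,0,0,0.9,50],[0,0,0,0,0,0.9,50],[0,0,0,0,0,0.6,50],[0,0,0,0,0,0,50],[0,0,0,0,0,0,50]])

```text
t: 30.75
tool_pos: [0.5816, -0.0919, 0.1596]
orientation: [2.462, 1.952, 0.0]
force: [0.0, 0.6, -0.2]
opening: 0.05
gripper_force: 0.0
```

Emit:
move_arm(plan=[[0,0,0,0,0,0,40],[0,0,0,0,0,0,30],[0,0,0,0,0,0,15],[0,0,0,0,0,0,15],[0,0,0,0,0,0,15],[0,0,0,0,0,0,15],[0,0,0,0,0,0,15],[0,0,0,0,0,0,15],[0,0,0,0,0,0,15],[0,0,0,0,0,0,15]], force=25)

```text
t: 31.75
tool_pos: [0.5817, -0.0915, 0.1591]
orientation: [2.461, 1.952, 0.001]
force: [1.1, 1.3, 3.3]
opening: 0.0215
gripper_force: 25.0
```

```bash
python3 - <<'E'
from h import *
togo([.5815,-.0915,.16],77)
E
```

```text
t 31.8 pos [ 0.5817 -0.0915  0.1591] turn [ 0.   -0.   -0.03] shift units (tool now) [-0.   -0.01 -0.04] (tool after turn) [-0.   -0.01 -0.04] open 0.0215 grip 25.0 F [1.1 1.3 3.3]
```

Emit:
move_arm(plan=[[0,0,0,-0.117,0.742,0,15],[0,0,0,-0.341,0.669,0,15],[0,0,0,-0.531,0.531,0,15],[0,0,0,-0.669,0.341,0,15],[0,0,0,-0.742,0.117,0,15],[0,0,0,-0.742,-0.117,0,15],[0,0,0,-0.669,-0.341,0,15],[0,0,0,-0.531,-0.531,0,15],[0,0,0,-0.341,-0.669,0,15],[0,0,0,-0.117,-0.742,0,15]])

```text
t: 32.75
tool_pos: [0.5539, -0.2087, 0.1591]
orientation: [2.462, 1.951, 0.002]
force: [3.7, 6.7, 1.7]
opening: 0.0215
gripper_force: 25.0
```

```bash
cat >> h.py <<'E'
def lev():
    a=np.radians(87.76); ly=np.array([np.cos(a),np.sin(a),0]); lx=np.array([np.sin(a),-np.cos(a),0])
    for n in('scene','top'):
        c=cam(n); P=pts(c); h=cv2.cvtColor(c['frame'],cv2.COLOR_RGB2HSV); L=P-np.array([.5764,.0366,0]); X,Y=L@lx,L@ly
        br=(abs(X)<.02)&(Y>.122)&(Y<.155)&(P[...,2]>.03)&(h[...,1]>110)&(h[...,0]<30)
        cu=(abs(X)<.02)&(abs(X)>.006)&(Y>.158)&(Y<.182)&(P[...,2]>.069)&(P[...,2]<.08)&(h[...,1]<110)
        q=P[br]; print(n,'tongue n%d z'%br.sum(),np.median(q[:,2]).round(4) if br.any() else None,'cursor n%d'%cu.sum(),np.median(P[cu][:,2]).round(4) if cu.any() else None)
        f=(abs(X)<.065)&(abs(Y)<.115); z=P[f][:,2]; hh,e=np.histogram(z,np.arange(.03,.14,.002)); print(' floor', np.median(z[(z>.03)&(z<.1)]).round(4))
E
python3 - <<'E'
from h import *
togo([.5575,-.2085,.16],77); lev()
E
```

```text
t 32.8 pos [ 0.5539 -0.2087  0.1591] turn [ 0.01 -0.01 -0.04] shift units (tool now) [ 0.04  0.14 -0.03] (tool after turn) [ 0.04  0.14 -0.03] open 0.0215 grip 25.0 F [3.7 6.7 1.7]
scene tongue n166 z 0.0493 cursor n99 0.0734
 floor 0.0498
top tongue n87 z 0.049 cursor n49 0.073
 floor 0.05
```

Emit:
move_arm(plan=[[0,0,0,0.117,-0.742,0,15],[0,0,0,0.341,-0.669,0,15],[0,0,0,0.531,-0.531,0,15],[0,0,0,0.669,-0.341,0,15],[0,0,0,0.742,-0.117,0,15],[0,0,0,0.742,0.117,0,15],[0,0,0,0.669,0.341,0,15],[0,0,0,0.531,0.531,0,15],[0,0,0,0.341,0.669,0,15],[0,0,0,0.117,0.742,0,15]])

```text
t: 33.85
tool_pos: [0.5824, -0.0907, 0.1591]
orientation: [-2.46, -1.953, 0.001]
force: [-2.5, -2.3, 3.0]
opening: 0.0213
gripper_force: 25.0
```

Emit:
move_arm(plan=[[0,0,0,-0.117,0.742,0,15],[0,0,0,-0.341,0.669,0,15],[0,0,0,-0.531,0.531,0,15],[0,0,0,-0.669,0.341,0,15],[0,0,0,-0.742,0.117,0,15],[0,0,0,-0.742,-0.117,0,15],[0,0,0,-0.669,-0.341,0,15],[0,0,0,-0.531,-0.531,0,15],[0,0,0,-0.341,-0.669,0,15],[0,0,0,-0.117,-0.742,0,15]])

```text
t: 34.85
tool_pos: [0.5539, -0.2089, 0.159]
orientation: [2.462, 1.951, 0.001]
force: [3.6, 6.4, 1.6]
opening: 0.0219
gripper_force: 25.0
```

Emit:
move_arm(plan=[[0,0,0,0.117,-0.742,0,15],[0,0,0,0.341,-0.669,0,15],[0,0,0,0.531,-0.531,0,15],[0,0,0,0.669,-0.341,0,15],[0,0,0,0.742,-0.117,0,15],[0,0,0,0.742,0.117,0,15],[0,0,0,0.669,0.341,0,15],[0,0,0,0.531,0.531,0,15],[0,0,0,0.341,0.669,0,15],[0,0,0,0.117,0.742,0,15]])

```text
t: 35.85
tool_pos: [0.5819, -0.0907, 0.1591]
orientation: [-2.46, -1.953, 0.001]
force: [-2.2, -0.2, 4.6]
opening: 0.0215
gripper_force: 25.0
```

```bash
python3 - <<'E'
from h import *
togo([.5817,-.0915,.16],77); lev()
c=cam('scene'); save(c,'s7.png',(220,120,440,380),2.3)
E
```

```text
t 35.9 pos [ 0.5819 -0.0907  0.1591] turn [-0.01 -0.   -0.02] shift units (tool now) [-0.03  0.   -0.04] (tool after turn) [-0.03  0.   -0.04] open 0.0215 grip 25.0 F [-2.2 -0.2  4.6]
scene tongue n168 z 0.064 cursor n95 0.0733
 floor 0.0642
top tongue n88 z 0.0647 cursor n54 0.0734
 floor 0.0643
```

View pics/s7.png

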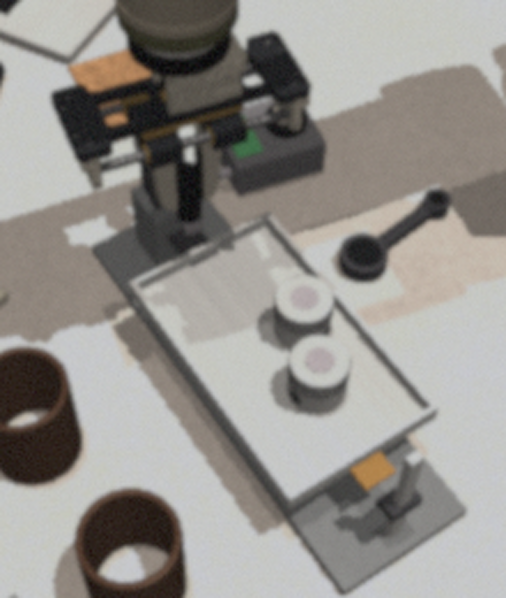

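The crop shows both pistons standing at (303,305) and (320,370), with the tongue at (372,470) still below the cursor. About 9 mm, or 0.91 turn, remains.

Emit:
move_arm(plan=[[0,0,0,-0.117,0.742,0,15],[0,0,0,-0.341,0.669,0,15],[0,0,0,-0.531,0.531,0,15],[0,0,0,-0.669,0.341,0,15],[0,0,0,-0.742,0.117,0,15],[0,0,0,-0.742,-0.117,0,15],[0,0,0,-0.669,-0.341,0,15],[0,0,0,-0.531,-0.531,0,15],[0,0,0,-0.341,-0.669,0,15],[0,0,0,-0.117,-0.742,0,15]])

```text
t: 37.0
tool_pos: [0.5535, -0.2089, 0.159]
orientation: [-2.462, -1.951, -0.001]
force: [3.2, 7.1, 1.8]
opening: 0.0216
gripper_force: 25.0
```

Emit:
move_arm(plan=[[0,0,0,0.117,-0.742,0,15],[0,0,0,0.341,-0.669,0,15],[0,0,0,0.531,-0.531,0,15],[0,0,0,0.669,-0.341,0,15],[0,0,0,0.742,-0.117,0,15],[0,0,0,0.742,0.117,0,15],[0,0,0,0.669,0.341,0,15],[0,0,0,0.531,0.531,0,15],[0,0,0,0,0,0,15],[0,0,0,0,0,0,15]])

```text
t: 38.0
tool_pos: [0.5448, -0.0951, 0.159]
orientation: [2.46, 1.952, -0.001]
force: [1.7, -2.8, 3.7]
opening: 0.0216
gripper_force: 25.0
```

```bash
python3 - <<'E'
from h import *
togo([.5817,-.0915,.16],77); lev(); lev()
E
```

```text
t 38.0 pos [ 0.5448 -0.0951  0.159 ] turn [ 0.01  0.01 -0.02] shift units (tool now) [ 0.48  1.41 -0.04] (tool after turn) [ 0.47  1.41 -0.04] open 0.0216 grip 25.0 F [ 1.7 -2.8  3.7]
scene tongue n167 z 0.0732 cursor n96 0.0734
 floor 0.0732
top tongue n91 z 0.0733 cursor n52 0.0734
 floor 0.0732
scene tongue n167 z 0.073 cursor n99 0.0734
 floor 0.0731
top tongue n92 z 0.0732 cursor n53 0.0736
 floor 0.0733
```

Level within about 0.5 mm. Let go of the handle and measure the crank again.

Emit:
move_arm(plan=[[0,0,0,0,0,0,25],[0,0,0,0,0,0,40],[0,0,0,0,0,0,50],[0,0,0,0,0,0,60],[0,0,0,0,0,0,60],[0,0,0,0,0,-0.6,60],[0,0,0,0,0,-1,60],[0,0,0,0,0,-1,60],[0,0,0,0,0,-1,60],[0,0,0,0,0,0,60]])

```text
t: 39.2
tool_pos: [0.5468, -0.0952, 0.2548]
orientation: [2.456, 1.948, 0.008]
force: [0.1, 0.4, 0.1]
opening: 0.0601
gripper_force: 0.0
```

Emit:
move_arm(plan=[[0,0,-0.9,0,0,0,60],[0,0,-0.9,0,0,0,60],[0,0,-0.9,0,0,0,60],[0,0,-0.9,0,0,0,60],[0,0,-0.9,0,0,0,60],[0,0,-0.9,0,0,0,60],[0,0,-0.7,0,0,0,60],[0,0,0,-0.8,0,0,60],[0,0,0,-0.8,0,0,60],[0,0,0,-0.8,0,0,60]])

```text
t: 40.2
tool_pos: [0.5685, -0.1501, 0.2488]
orientation: [-1.723, -2.626, 0.0]
force: [0.8, 0.3, 0.6]
opening: 0.0599
gripper_force: 0.0
```

```bash
python3 - <<'E'
from h import *
c=cam('top'); P=pts(c); s=np.array([.5692,-.1483])
k=(P[...,2]>.175)&(P[...,2]<.195)&(abs(P[...,0]-.55)<.08)&(abs(P[...,1]+.12)<.1)
nn,ll,ss,_=cv2.connectedComponentsWithStats(k.astype(np.uint8))
for i in range(1,nn):
    if ss[i][4]>20:
        r=cv2.minAreaRect(P[ll==i][:,:2].astype(np.float32)); d=np.array(r[0])-s; print(ss[i],r,np.median(P[ll==i][:,2]),np.degrees(np.arctan2(d[1],d[0])),np.hypot(*d))
togo([.5697,-.150,.126],114); lev()
E
```

```text
[355 234   6  10  33] ((0.5452109575271606, -0.08804614096879959), (0.008621585555374622, 0.019495245069265366), 65.3443603515625) 0.1858970370975444 111.7091276929103 0.06485369447391152
t 40.2 pos [ 0.569  -0.1528  0.2486] turn [-0.01  0.01 -0.1 ] shift units (tool now) [0.1  0.07 4.9 ] (tool after turn) [0.09 0.07 4.9 ] open 0.0602 grip 0.0 F [-1.6 -0.7 -1. ]
scene tongue n169 z 0.0733 cursor n94 0.0735
 floor 0.0732
top tongue n91 z 0.073 cursor n53 0.0732
 floor 0.0732
```

Emit:
move_arm(plan=[[0,0,0,0.1,0.07,0,60],[0,0,0,0,0,0.9,60],[0,0,0,0,0,0.9,60],[0,0,0,0,0,0.9,60],[0,0,0,0,0,0.9,60],[0,0,0,0,0,0.8,60],[0,0,0,0,0,0.5,60],[0,0,0,0,0,0,60],[0,0,0,0,0,0,60],[0,0,0,0,0,0,60]])

```text
t: 41.35
tool_pos: [0.5699, -0.1468, 0.128]
orientation: [1.723, 2.625, 0.001]
force: [-0.1, -0.1, 0.6]
opening: 0.0598
gripper_force: 0.0
```

Emit:
move_arm(plan=[[0,0,0,0,0,0,50],[0,0,0,0,0,0,42],[0,0,0,0,0,0,36],[0,0,0,0,0,0,30],[0,0,0,0,0,0,20],[0,0,0,0,0,0,20],[0,0,0,0,0,0,20],[0,0,0,0,0,0,20],[0,0,0,0,0,0,20],[0,0,0,0,0,0,20]], force=35)

```text
t: 42.35
tool_pos: [0.5699, -0.1465, 0.1269]
orientation: [1.723, 2.625, 0.002]
force: [5.0, 2.5, 0.4]
opening: 0.0339
gripper_force: 34.6
```

```bash
python3 - <<'E'
from h import *
togo([.4685,-.361,.2],114)
E
```

```text
t 42.4 pos [ 0.5699 -0.1465  0.1269] turn [ 0.02  0.01 -0.09] shift units (tool now) [-6.26 -7.13 -2.93] (tool after turn) [-6.19 -7.2  -2.92] open 0.0339 grip 34.6 F [5.  2.5 0.4]
```

Emit:
move_arm(plan=[[0,0,0,0,0.05,-0.1,20],[0,0,0,0,0,-0.2,20],[0,0,0,0,0,-0.3,20],[0,0,0,0,0,-0.4,20],[0,0,0,0,0,-0.4,20],[0,0,0,0,0,-0.4,20],[0,0,0,0,0,-0.5,20],[0,0,0,0,0,-0.5,20],[0,0,0,0,0,0,20],[0,0,0,0,0,0,20]])

```text
t: 43.35
tool_pos: [0.5704, -0.1463, 0.197]
orientation: [1.723, 2.625, 0.0]
force: [0.1, 0.3, -4.9]
opening: 0.0336
gripper_force: 34.6
```

```bash
python3 - <<'E'
from h import *
togo([.4685,-.361,.2],114); lev()
E
```

```text
t 43.4 pos [ 0.5704 -0.1463  0.197 ] turn [ 0.01  0.01 -0.09] shift units (tool now) [-6.26 -7.15 -0.12] (tool after turn) [-6.19 -7.22 -0.12] open 0.0336 grip 34.6 F [ 0.1  0.3 -4.9]
scene tongue n168 z 0.0729 cursor n101 0.073
 floor 0.0731
top tongue n92 z 0.0734 cursor n46 0.0737
 floor 0.0732
```

Crank is off and the tray is still level. On to the mat.

Emit:
move_arm(plan=[[0,0,0,-0.4,-0.4,0,20],[0,0,0,-0.7,-0.8,0,20],[0,0,0,-0.7,-0.8,0,20],[0,0,0,-0.7,-0.8,0,20],[0,0,0,-0.7,-0.8,0,20],[0,0,0,-0.7,-0.8,0,20],[0,0,0,-0.7,-0.8,0,20],[0,0,0,-0.7,-0.8,0,20],[0,0,0,-0.7,-0.8,0,20],[0,0,0,-0.26,-0.35,0,20]])

```text
t: 44.45
tool_pos: [0.4663, -0.3634, 0.1957]
orientation: [-1.726, -2.624, 0.002]
force: [-0.5, 0.2, -4.1]
opening: 0.0339
gripper_force: 34.6
```

Emit:
move_arm(plan=[[0,0,0,0,0,0,20],[0,0,0,0,0,0.4,20],[0,0,0,0,0,0.8,20],[0,0,0,0,0,0.9,20],[0,0,0,0,0,0.9,20],[0,0,0,0,0,0.9,20],[0,0,0,0,0,0.9,20],[0,0,0,0,0,0.8,20],[0,0,0,0,0,0.4,20],[0,0,0,0,0,0,20]])

```text
t: 45.45
tool_pos: [0.4675, -0.3588, 0.044]
orientation: [-1.72, -2.624, -0.001]
force: [0.2, 0.2, -4.5]
opening: 0.0341
gripper_force: 34.6
```

```bash
python3 - <<'E'
from h import *
togo([.4685,-.361,.035],114)
E
```

```text
t 45.5 pos [ 0.4675 -0.3588  0.044 ] turn [-0.01 -0.04 -0.08] shift units (tool now) [-0.1   0.    0.36] (tool after turn) [-0.1   0.    0.36] open 0.0341 grip 34.6 F [ 0.2  0.2 -4.5]
```

Emit:
move_arm(plan=[[0,0,0,0,0,0.12,20],[0,0,0,0,0,0.12,20],[0,0,0,0,0,0.08,20],[0,0,0,0,0,0,20],[0,0,0,0,0,0,36],[0,0,0,0,0,0,45],[0,0,0,0,0,0,55],[0,0,0,0,0,0,60],[0,0,0,0,0,0,60],[0,0,0,0,0,0,60]])

```text
t: 46.45
tool_pos: [0.4684, -0.3609, 0.0385]
orientation: [1.724, 2.626, -0.0]
force: [0.7, -0.0, -0.3]
opening: 0.06
gripper_force: 0.0
```

Emit:
move_arm(plan=[[0,0,0,0,0,-0.5,60],[0,0,0,0,0,-0.9,60],[0,0,0,0,0,-0.9,60],[0,0,0,0,0,-0.9,60],[0,0,0,0,0,-0.9,60],[0,0,0,0,0,-0.9,60],[0,0,0,0,0,-0.5,40],[0,0,0,0.8,-0.5,0,10],[0,0,0,0.8,-0.5,0,0],[0,0,0,0.8,-0.5,0,0]])

```text
t: 47.45
tool_pos: [0.4094, -0.3202, 0.176]
orientation: [-1.724, -2.626, -0.0]
force: [-0.4, -1.1, -0.3]
opening: 0.0325
gripper_force: 0.0
```

Emit:
move_arm(plan=[[0,0,0,0.9,0,0,0],[0,0,0,0.9,0,0,0],[0,0,0,0.9,0,0,0],[0,0,0,0.9,0,0,0],[0,0,0,0,0,0,0],[0,0,0,0,0,0,0],[0,0,0,0,0,0,0],[0,0,0,0,0,0,0],[0,0,0,0,0,0,0],[0,0,0,0,0,0,0]])

```text
t: 48.45
tool_pos: [0.3743, -0.2385, 0.1758]
orientation: [-1.724, -2.626, -0.0]
force: [0.1, 0.4, 0.3]
opening: 0.0006
gripper_force: 0.0
```

```bash
python3 - <<'E'
from h import *
d=dict(np.load('top0.npz')); Q=pts(d); g=d['frame'].astype(int).min(2)
k=(Q[...,2]>.035)&(Q[...,2]<.07)&(abs(Q[...,0]-.397)<.03)&(abs(Q[...,1]+.191)<.03)&(g>85)
print('button',k.sum(),cv2.minAreaRect(Q[k][:,:2].astype(np.float32)),np.median(Q[k][:,2]))
s=dict(np.load('scene0.npz')); Q=pts(s); g=s['frame'].astype(int).min(2)
k=(Q[...,2]>.045)&(Q[...,2]<.07)&(abs(Q[...,0]-.397)<.03)&(abs(Q[...,1]+.191)<.03)&(g>110)
print('button sc',k.sum(),cv2.minAreaRect(Q[k][:,:2].astype(np.float32)),np.median(Q[k][:,2]))
togo([.396,-.191,.12],114)
c=cam('top'); P=pts(c)
for lo,hi in((.045,.056),(.086,.103)):
    k=(P[...,2]>lo)&(P[...,2]<hi)&(abs(P[...,0]-.4685)<.08)&(abs(P[...,1]+.36)<.08)
    nn,ll,ss,_=cv2.connectedComponentsWithStats(k.astype(np.uint8))
    for i in range(1,nn):
        if ss[i][4]>25: print(lo,ss[i],cv2.minAreaRect(P[ll==i][:,:2].astype(np.float32)),np.median(P[ll==i][:,2]))
lev(); c=cam('scene'); save(c,'s8.png',(220,60,460,240),3.3)
E
```

```text
button 77 ((0.3966284692287445, -0.18990853428840637), (0.02234896458685398, 0.023548027500510216), 45.8685302734375) 0.06701260420837081
button sc 91 ((0.3990393280982971, -0.1917649656534195), (0.07108232378959656, 0.02708519995212555), 43.0804328918457) 0.06629720048960364
t 48.5 pos [ 0.3743 -0.2385  0.1758] turn [-0.  -0.  -0.1] shift units (tool now) [1.4  1.55 2.23] (tool after turn) [1.38 1.56 2.23] open 0.0006 grip 0.0 F [0.1 0.4 0.3]
0.045 [456 269  14  10  36] ((0.4803939759731293, -0.3550284802913666), (0.007875162176787853, 0.03351671248674393), 35.90525817871094) 0.05176828741309663
0.086 [444 284   8   8  36] ((0.4461419880390167, -0.3052881062030792), (0.010217380709946156, 0.02232462354004383), 48.473846435546875) 0.09551362310849436
scene tongue n170 z 0.073 cursor n94 0.0735
 floor 0.0732
top tongue n92 z 0.0733 cursor n47 0.0744
 floor 0.0732
```

View pics/s8.png

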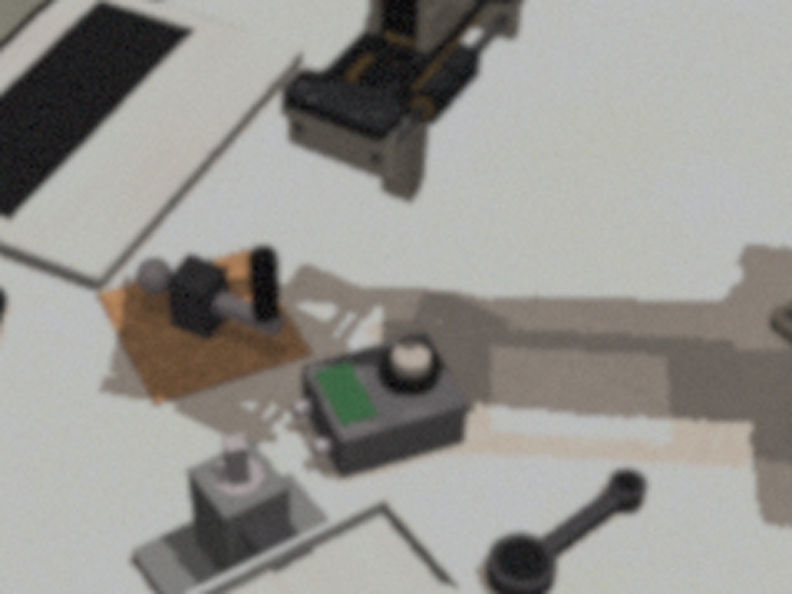

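The crop shows the crank standing on its mat, hub at (200,295), and the button at (412,358) clear of everything. First a check of the black collar's height around the button.

```bash
python3 - <<'E'
from h import *
d=dict(np.load('top0.npz')); Q=pts(d); r=np.hypot(Q[...,0]-.3966,Q[...,1]+.19)
for a,b in((0,.01),(.01,.014),(.015,.019),(.019,.023),(.023,.027),(.03,.034)):
    z=Q[...,2][(r>=a)&(r<b)]; print(a,np.percentile(z,[10,50,90]).round(4))
togo([.3966,-.1915,.09],114)
E
```

```text
0 [0.0635 0.0677 0.0704]
0.01 [0.0586 0.0659 0.0698]
0.015 [0.0532 0.0566 0.0598]
0.019 [0.0447 0.0546 0.0586]
0.023 [0.0424 0.0456 0.0482]
0.03 [0.0024 0.0446 0.0475]
t 48.6 pos [ 0.3743 -0.2382  0.1758] turn [-0.  -0.  -0.1] shift units (tool now) [1.36 1.56 3.43] (tool after turn) [1.35 1.58 3.43] open 0.0002 grip 0.0 F [ 0.5  0.1 -0.1]
```

Emit:
move_arm(plan=[[0,0,0,0.7,0.8,0,0],[0,0,0,0.7,0.75,0,0],[0,0,0,0,0,0.8,0],[0,0,0,0,0,0.9,0],[0,0,0,0,0,0.9,0],[0,0,0,0,0,0.5,0],[0,0,0,0,0,0,0],[0,0,0,0,0,0,0],[0,0,0,0,0,0,0],[0,0,0,0,0,0,0]])

```text
t: 49.65
tool_pos: [0.3967, -0.1912, 0.0996]
orientation: [1.723, 2.624, 0.0]
force: [0.1, -0.1, -0.1]
opening: 0.0003
gripper_force: 0.0
```

```bash
python3 - <<'E'
from h import *
togo([.3966,-.1915,.0715],114)
E
```

```text
t 49.6 pos [ 0.3967 -0.1912  0.0996] turn [ 0.01  0.02 -0.1 ] shift units (tool now) [-0.01 -0.01  1.13] (tool after turn) [-0.01 -0.01  1.13] open 0.0003 grip 0.0 F [ 0.1 -0.1 -0.1]
```

Emit:
move_arm(plan=[[0,0,0,0,0,0.3,0],[0,0,0,0,0,0.3,0],[0,0,0,0,0,0.2,0],[0,0,0,0,0,0.1,0],[0,0,0,0,0,0.1,0],[0,0,0,0,0,0.06,0],[0,0,0,0,0,0.03,0],[0,0,0,0,0,0.03,0],[0,0,0,0,0,0,0],[0,0,0,0,0,0,0]])

```text
t: 50.65
tool_pos: [0.3957, -0.1906, 0.072]
orientation: [-1.723, -2.626, 0.0]
force: [-11.4, 6.1, 21.4]
opening: 0.0006
gripper_force: 10.9
```

Emit:
move_arm(plan=[[0,0,0,0,0,0.02,0],[0,0,0,0,0,0,0],[0,0,0,0,0,-0.3,0],[0,0,0,0,0,-0.8,0],[0,0,0,0,0,-1,0],[0,0,0,0,0,-1,0],[0,0,0,0,0,-1,0],[0,0,0,0,0,-1,0],[0,0,0,-0.6,-0.8,0,0],[0,0,0,-0.6,-0.8,0,0]])

```text
t: 51.65
tool_pos: [0.3718, -0.2348, 0.1986]
orientation: [1.72, 2.626, -0.0]
force: [0.0, -0.6, -0.6]
opening: 0.0006
gripper_force: 0.0
```

Emit:
move_arm(plan=[[0,0,0,0,-0.9,0,0],[0,0,0,0,-0.9,0,0],[0,0,0,0,-0.5,0,0],[0,0,0,0,0,0,0],[0,0,0,0,0,0,0],[0,0,0,0,0,0,0],[0,0,0,0,0,0,0],[0,0,0,0,0,0,0],[0,0,0,0,0,0,0],[0,0,0,0,0,0,0]])

```text
t: 52.65
tool_pos: [0.3185, -0.2568, 0.1973]
orientation: [-1.723, -2.626, -0.0]
force: [-0.1, 0.5, -0.5]
opening: 0.0005
gripper_force: 0.0
```

```bash
python3 - <<'E'
from h import *
s=read_state(); print(s['t'],s['tool_pos']); lev()
c=cam('top'); P=pts(c); r=np.hypot(P[...,0]-.3966,P[...,1]+.19); print('button z',np.median(P[...,2][r<.01]))
m=((P[...,2]>.11)&(P[...,2]<.135)&(P[...,0]>.5)&(P[...,0]<.65)&(P[...,1]>-.1)&(P[...,1]<.16)).astype(np.uint8)
n,l,st,_=cv2.connectedComponentsWithStats(m)
for i in range(1,n):
    if st[i][4]>80: q=P[l==i]; print(st[i][4],cv2.minAreaRect(q[:,:2].astype(np.float32)),np.median(q[:,2]))
c=cam('scene'); save(c,'s9.png')
E
```

```text
52.65 [ 0.31854891 -0.25683072  0.19733152]
scene tongue n168 z 0.0731 cursor n99 0.0733
 floor 0.0732
top tongue n93 z 0.0733 cursor n49 0.0733
 floor 0.0733
button z 0.06832990462027685
375 ((0.5736411809921265, 0.08663102984428406), (0.049378518015146255, 0.048774827271699905), 26.98286247253418) 0.1209935120132056
375 ((0.5461258888244629, 0.030595561489462852), (0.04926232621073723, 0.0486479215323925), 1.0760780572891235) 0.12132079485243084
```

View pics/s9.png

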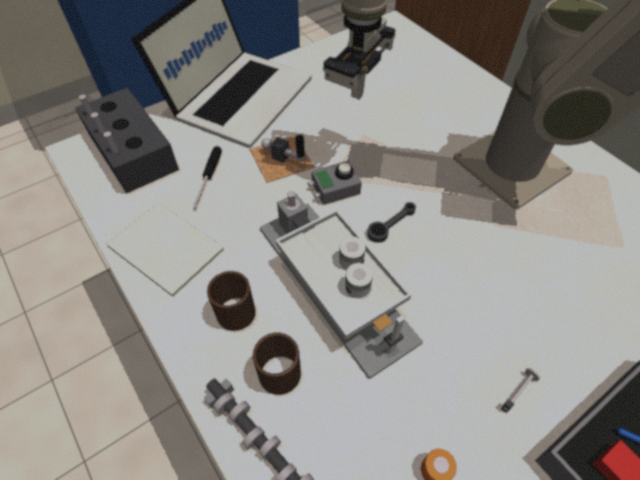

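The final picture shows both pistons upright in the tray, at (351,250) and (359,279). One had been knocked 3 cm but is still well inside. The crank is on its mat, the tongue is level with the cursor, and the button is up. Handing in.

```bash
python3 -c "
from h import *
print(close_job())"
```

```text
the job is handed in; nothing more can be done
None
```

I handed the job in after about 53 s of robot time; `close_job()` returned no verdict. At the last look, both pistons stood upright in the tray, the tongue was level with the cursor to within about 0.5 mm, the crank was back on its mat, and the button was up again after being pressed to its stop at about 21 N.

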